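Feed the chopper and hold its pulse dial

TASK

Pull the vegetable chopper's sprung feed lever all the way down to its stop and ease it slowly back up to its raised home, taking a second or more and not letting it snap up. Then turn the spring-return pulse dial on the control box clockwise, past its first and second clicks to the third position (the red dot), and finish while still holding it there against its spring. Leave everything else on the bench where it stands.

Things in the scene. Friction and masses are not known exactly. Their poses are not given: they have to be found in the camera images.
- chopper: the vegetable chopper, fixed down: a white box 200 x 180 x 75 mm high, on it a steel drum 152 mm across up to 125 mm and a clear feed tube 100 mm across up to 162 mm above the table, and a column at the rear. Origin: centre of its underside; x points from the lever handle's side to the column, z is up
- feed_lever (a joint): angle of the chopper's feed lever in rad: 0 is its raised home position, 0.70 is its lower stop. It is sprung upward and always wants to go home: holding the middle of its red handle down takes about 7 N at the top and 13 N at the lower stop; let go, it snaps up
- lever_grip (a point): middle of the lever's red round handle, on the bar's axis: a bar 28 mm thick, 110 mm long, in line with the lever, at its free end on the robot's side, 210 mm from lever_hinge. At home it is 272 mm above the table and the bar rises 0.35 rad above level towards its free end; at the lower stop it is 128 mm up and the bar dips 0.35 rad below level
- lever_hinge (a point): the lever's pivot, in the fork on top of the chopper's column, 200 mm above the table, 70 mm along +x from the chopper's origin; the pivot axis is level, at right angles to the lever
- dial_turn (a joint): angle of the pulse dial in rad: 0 is off, growing clockwise seen from above; positions one, two, three at 0.4, 0.8, 1.2, end stop at 1.3. A light click must be overcome before each (near 0.2, 0.6, 1.0; each about 0.05 N m). A spring always turns it back to 0, over the clicks, when let go: about 0.07 N m at 0, 0.16 N m at the third
- pulse_dial: the dial on the control box: a grey disc 68 mm across, 12 mm high, with an upright red grip bar across it, 64 mm long, 14 mm thick, 32 mm high, its top 44 mm above this origin. Origin: on the dial's upright axis at the disc's underside, 87 mm above the table. x runs along the bar to its white-tipped pointer end, z is up; it turns with the dial
- dial_grip (a point): centre of the dial's red grip bar, on the dial's axis, 28 mm above pulse_dial's origin (115 mm above the table); axes as pulse_dial
- control_box: aluminium control box, 140 x 140 x 85 mm high, fixed down, the dial on the middle of its top. Dots round the dial show where the pointer stands: white for off, then clockwise, 0.4 rad apart, green, yellow and red for the first, second and third positions. Origin: centre of its underside, z up
- spoon: a serving spoon lying flat between the two machines, about 200 mm long; bystander, loose
- bowl: a small steel bowl, 120 mm across, 50 mm high; bystander, loose; origin at the centre of its underside
- sauce: a yellow bottle with a red cap, 60 mm across, 170 mm high; bystander, loose; origin at the centre of its underside
- tub: an open clear plastic tub, 160 x 110 x 60 mm high; bystander, loose; origin at the centre of its underside
- jar: a closed jar with a blue cap, 70 mm across, 100 mm high; bystander, loose; origin at the centre of its underside
- mug: a white mug, 80 mm across, 90 mm high; bystander, loose; origin at the centre of its underside
- clamshell: a closed white take-away box, 130 x 120 x 50 mm high; bystander, loose; origin at the centre of its underside
Not all that is in view belongs to the job. There is more than one size of the control_box; the one meant has the size given above.

How it is judged:
On the way, in this order (a step that is already met when the one before it is completed fails the run):
1. the feed lever is all the way down (within 0.08 rad of its stop) with the dial still off (value of joint feed_lever above 0.62 rad and value of joint dial_turn below 0.15 rad), for 0.1 s.
2. the feed lever is back home with the dial still off (value of joint feed_lever below 0.06 rad and value of joint dial_turn below 0.15 rad), for 0.2 s.
3. the dial is at its third position, held by the robot (value of joint dial_turn above 1.1 rad and contact force between any of the fingers, the arm and pulse_dial above 0.5 N), for 0.3 s.
At the end, for the whole second after the job is handed in: the dial is held by the robot at its third position (joint above 1.1 rad, contact of at least 0.5 N) and the feed lever is home (below 0.06 rad) (all of step 3 and value of joint feed_lever below 0.06 rad); the arm keeps its last pose, push and grip.
It fails at once if the feed lever snaps up: faster than 1.5 rad/s upward (0.3 m/s at the handle) while more than 0.15 rad below home (velocity of joint feed_lever below -1.5 rad/s and value of joint feed_lever above 0.15 rad).
It fails at once if a bystander is shoved more than 40 mm or tipped over (distance of any of spoon, bowl, sauce, tub, jar, mug, clamshell from where it was at the start of the episode above 0.04 m or angle between any of bowl, sauce, tub, jar, mug, clamshell's own z axis and vertical above 0.6 rad).
It also fails if it takes over 58 s, if anything falls off the work surface, if the arm or the gripper's body presses on something with over 40 N, if the wrist force passes 120 N, or if a joint passes its speed limit or range.

ROBOT

A 7-joint arm with a two-finger parallel gripper is mounted at the origin on the work surface. World frame = base frame: x ahead of the robot, y to its left, z up, the work surface at z = 0. Lengths are in m, angles in rad, forces in N, time in s.
With the tool pointing down it reaches from about 0.4 to 0.85 m from the base axis. Payload 10.4 kg.
Tool frame: the origin (TCP) lies on the centre line of the jaws, within the pads' length; the fingertips stand 22 mm ahead of it and the grasp point (between the pads) lies 3 mm ahead of it; z points along the fingers, y is the line along which they close (so a half turn about z gives the same grasp; the last joint's range is limited). The gripper opens to 85 mm and grips with 20 to 120 N. Pads are 22 mm wide; open, the fingers measure 114 mm over their backs; the gripper's body (76 mm by 85 mm) begins 54 mm behind the grasp point. The pads swing forward as they close: fully open they stand 13 mm farther back than shut.
Start: joints at [1.159, 0.332, -0.065, 1.46, 0.022, 1.35, -0.088], TCP at [0.237, -0.578, 0.253] pointing down, gripper open.
Joint ranges: [-2.6, 2.6], [-0.5, 2.12], [-1.47, 1.34], [0.16, 2.42], [-1.27, 4.41], [0.06, 2.06], [-2.6, 2.6]. Speed limits (rad/s): [2.22, 2.22, 2.79, 2.79, 3.14, 3.14, 3.14].

INTERFACE

Orientations are given as a unit quaternion [w, x, y, z].
In Python, from station import manip gives the robot as it stands.
- The arm moves only by the tool servo_tool, never from a script. Its argument "series" is a list of rows, each a list of 5 numbers: the shift along the tool's x, y, z each as a share of 750 mm, from -1 to 1, then the turn about the tool's z as a share of 180 degrees, from -1 to 1, then the closure, from 0 (fully open) to 1 (shut). A call has 1 to 20 rows; each row is the pose to reach, as a shift and turn from the pose commanded when the call began, along the tool's axes at that moment, turning the shorter way round; what a row does not reach only later rows make up. A row lasts 1/8 s, in which the tool goes at most 62.5 mm and 10.7 degrees, less where a joint would pass 70% of its speed; a pose out of reach is approached as far as the arm can. A call with a number of a shift or a turn outside -1 to 1 is refused whole. A call with a gripper value outside its range is refused whole. The fingers move at their own pace and stop on an object; the grip force is fixed at half the most. Time passes only in rows, so rows that repeat a pose let the fingers close. It gives the time, the measured TCP pose, the force, the opening and the grip force at its end, in the units of the state.
- manip.observe(): the state, without advancing time (a new reading comes with each control period).
- manip.get_image(name): name is "scene" or "top"; returns a dict with "pixels" (384x512x3 uint8, blue, green, red), "depth" (384x512 float32, m along the optical axis (not along the pixel's ray), 0 where there is no reading), "fovy" (degrees; the focal length in pixels is half the picture's height over the tangent of half this angle, whatever the lens; pixels are square), "cx", "cy" (the principal point, pixels), "k1" (the pictures are not rectified: a ray, as slopes to the right and down, at radius r is drawn at 1 + k1 r^2 times it, then the intrinsics apply), "rvec" (rotation vector, rad) and "tvec" (3), from world to camera coordinates, as OpenCV has them. Camera axes: x right, y down, z forward; pixel columns grow to the right and rows downward; lengths in m; the calibration is good to about 2 mm. A picture is of the moment at which its call begins.
- manip.close_job(): hands the job in; it is judged then, once.
The state is a dict: "time": time; "qpos": joint angles; "joint_vel": joint speeds; "tau": joint torques, N m; "tool_pos": TCP position; "eef_rot": TCP orientation; "contact_force": force on the tool from outside, world axes, zero at the start; "ft_torque": the same for the moment, N m; "finger_gap": finger opening in m; "finger_force": force on a finger pad.
Only numpy, scipy, OpenCV 4.12 (cv2) and the standard library are available. Lean on these libraries where they do the work, as an engineer would, in place of code of your own. Each camera call takes 0.05 s, during which the arm holds its last target. There are 200 camera calls.

## Working session

There is one attempt and no reset: what is moved stays moved. The work goes in short steps, Python scripts to look and compute and a tool call to move; the robot and the scene stay as the last step left them, time stands still between calls to the robot, and variables do not carry over. Pictures are saved under pics/ and viewed, at most 10 in all, crops included, and the job is handed in when it is done.

Besides the shell and the picture viewer there is one more tool, called after "Request:" in YAML: its name, and indented under it one key for each argument. servo_tool: Moves the arm, as the interface text tells. Shift numbers are shares of 750 mm and turn numbers shares of 180 degrees, none past 1 either way. Its arguments: {"type":"object","properties":{"series":{"type":"array"}},"required":["series"]}

```bash
mkdir -p pics
cat > h.py <<'E'
import numpy as np, cv2
from station import manip
def cam(n):
    d=manip.get_image(n); d={k:(np.array(v) if k not in('fovy','cx','cy','k1') else float(v)) for k,v in d.items()}
    d['f']=192/np.tan(np.radians(d['fovy'])/2); d['R']=cv2.Rodrigues(d['rvec'].astype(float))[0]; return d
def slopes(d,u,v):
    a=np.stack([(np.asarray(u,float)-d['cx'])/d['f'],(np.asarray(v,float)-d['cy'])/d['f']],-1); s=a.copy()
    for _ in range(20): s=a/(1+d['k1']*(s**2).sum(-1,keepdims=True))
    return s
def ray(d,u,v):
    s=slopes(d,u,v); r=np.concatenate([s,np.ones(s.shape[:-1]+(1,))],-1)
    return -d['R'].T@d['tvec'].ravel(), r@d['R']
def plane(d,u,v,z):
    c,r=ray(d,u,v); return c+r*((z-c[2])/r[...,2:3])
def pts(d):
    v,u=np.mgrid[:384,:512]; c,r=ray(d,u,v); return c+r*d['depth'][...,None]
E
python3 - <<'E'
from h import *
for n in('scene','top'):
    d=cam(n); np.savez(''+n,**d)
    cv2.imwrite(f'pics/{n}0.png',d['pixels'])
    c=-d['R'].T@d['tvec'].ravel(); print(n,c.round(3),d['R'][2].round(2),d['f'],d['k1'])
s=manip.observe(); print({k:np.round(v,3) for k,v in s.items()})
E
```

```text
scene [ 1.111 -0.154  1.141] [-0.54  0.13 -0.83] 380.30896963839996 -0.09462592144410205
top [ 0.212 -0.009  1.928] [ 0.15  0.01 -0.99] 454.4901268623649 -0.14727055662342292
{'time': np.float64(0.1), 'qpos': array([ 1.159,  0.333, -0.065,  1.461,  0.022,  1.35 , -0.089]), 'joint_vel': array([-0.   ,  0.   ,  0.001, -0.002,  0.001,  0.001,  0.001]), 'tau': array([ 2.0000e-03, -6.2674e+01,  5.0000e-02, -3.9243e+01,  1.6000e-02,
        7.0000e-03, -0.0000e+00]), 'tool_pos': array([ 0.237, -0.578,  0.253]), 'eef_rot': array([-0.001,  0.981,  0.193, -0.   ]), 'contact_force': array([-0.457, -0.531,  0.52 ]), 'ft_torque': array([-0.027, -0.023, -0.017]), 'finger_force': np.float64(0.0), 'finger_gap': np.float64(0.085)}
```

View pics/scene0.png

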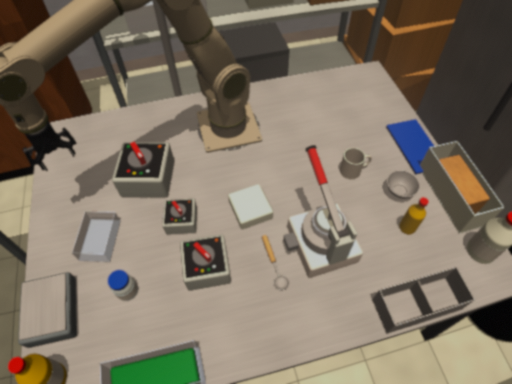

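View pics/top0.png

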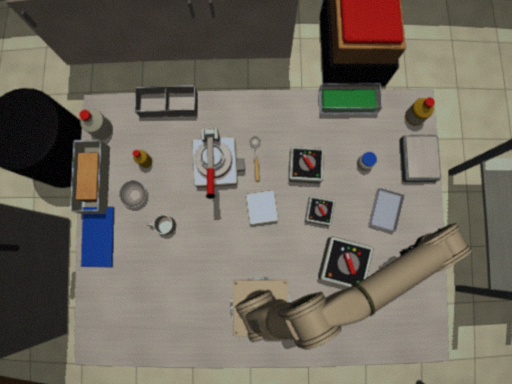

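The scene view shows the lever's red handle at (315,160) and the chopper at (325,240). There are three control boxes, in the top view at (306,165), (320,211) and (347,262). I'll measure each one's footprint and height to tell which is 140 x 140 x 85.

Run:
```python
from h import *
ld=lambda n:{k:(v if v.ndim else float(v)) for k,v in np.load(n+'.npz').items()}
t=ld('top'); s=ld('scene'); P=pts(t); Q=pts(s)
def red(d):
    h=cv2.cvtColor(d['pixels'],cv2.COLOR_BGR2HSV); return (((h[...,0]<8)|(h[...,0]>172))&(h[...,1]>150)&(h[...,2]>90)).astype(np.uint8)
for n,c in dict(A=(306,165),B=(320,211),C=(347,262)).items():
    w=P[c[1]-40:c[1]+40,c[0]-40:c[0]+40]; b=t['pixels'][c[1]-40:c[1]+40,c[0]-40:c[0]+40]
    m=((w[...,2]>0.04)&(w[...,2]<.2)).astype(np.uint8)
    k,l,st,_=cv2.connectedComponentsWithStats(m); i=l[40,40]; sel=w[l==i]
    r=cv2.minAreaRect(sel[:,:2].astype(np.float32)); top=sel[:,2]
    hist=np.histogram(top,np.arange(.04,.2,.01)); 
    print(n,np.round(r[0],3),np.round(r[1],3),round(r[2],1),hist[0],'maxz',top.max().round(3))
# red blobs
for nm,d,X in(('top',t,P),('scene',s,Q)):
    k,l,st,ce=cv2.connectedComponentsWithStats(red(d))
    for i in range(1,k):
        if st[i,4]>20:
            p=X[l==i]; print(nm,ce[i].round(1),st[i,4],np.median(p,0).round(3),p.min(0).round(3),p.max(0).round(3))
im=cv2.resize(t['pixels'][100:300,190:390],(600,600),interpolation=cv2.INTER_CUBIC); cv2.imwrite('pics/crop1.png',im)
```

```text
A [ 0.593 -0.199] [0.141 0.143] 86.3 [ 18  14  21 187 614 194  55   8  31  26   1   0   0   0   0] maxz 0.141
B [ 0.399 -0.253] [0.108 0.108] 78.5 [ 11 124 368 116  17  23  10   0   0   0   0   0   0   0   0] maxz 0.104
C [ 0.181 -0.35 ] [0.182 0.181] 74.6 [ 11  18  16   9  20  65 752 705 202  45   9  15  67  28   0] maxz 0.178
top [371.5  20.3] 2453 [ 1.406 -0.593 -0.208] [ 0.212 -0.769 -0.258] [ 1.536 -0.009  1.928]
top [429.3 101.7] 62 [ 0.819 -0.698  0.197] [ 0.212 -0.716  0.185] [ 0.837 -0.009  1.928]
top [ 84.1 114.5] 78 [0.777 0.698 0.217] [ 0.212 -0.009  0.207] [0.799 0.716 1.928]
top [135.6 152.7] 31 [0.626 0.491 0.167] [0.614 0.48  0.158] [0.638 0.503 0.179]
top [308.1 162.4] 41 [ 0.586 -0.202  0.13 ] [ 0.566 -0.218  0.11 ] [ 0.609 -0.183  0.141]
top [210.1 180.5] 171 [0.491 0.176 0.282] [0.44  0.164 0.251] [0.54  0.191 0.308]
top [321.6 210.6] 23 [ 0.392 -0.253  0.097] [ 0.212 -0.264  0.086] [ 0.407 -0.009  1.928]
top [350.5 265.7] 76 [ 0.17  -0.353  0.166] [ 0.14  -0.378  0.103] [ 0.201 -0.335  0.178]
scene [135.7 149.4] 94 [ 0.176 -0.351  0.168] [ 0.109 -0.377  0.107] [ 1.111 -0.154  1.141]
scene [316.9 165.6] 289 [0.493 0.175 0.281] [ 0.44  -0.154  0.258] [1.111 0.192 1.141]
scene [423.4 201.3] 53 [0.632 0.49  0.169] [0.62  0.479 0.162] [0.643 0.504 0.174]
scene [174.9 204.4] 37 [ 0.389 -0.257  0.098] [ 0.356 -0.271  0.062] [ 0.411 -0.247  0.102]
scene [509.5 216.2] 44 [0.772 0.685 0.219] [ 0.45   0.676 -0.605] [0.79  1.442 0.222]
scene [200.3 249.8] 109 [ 0.587 -0.203  0.128] [ 0.539 -0.224  0.083] [ 0.622 -0.183  0.134]
scene [ 15.4 364.7] 218 [ 0.82  -0.699  0.2  ] [ 0.487 -1.289 -0.753] [ 0.839 -0.68   0.206]
```

View pics/crop1.png

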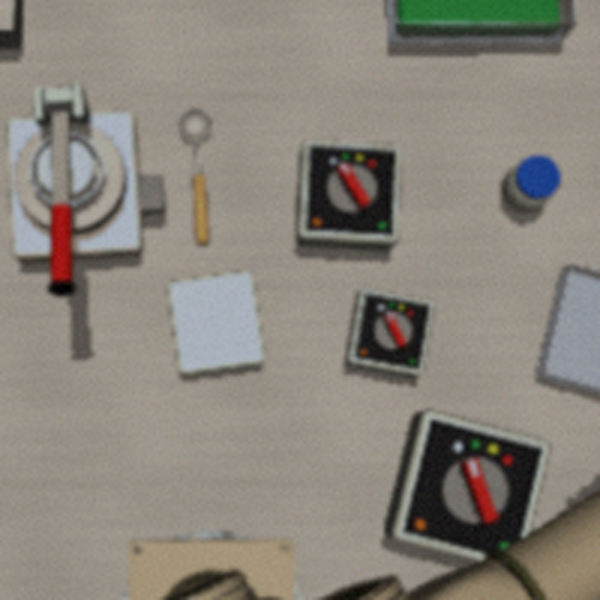

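A at (306,165) is the one meant: it measures 141 x 143 mm and about 85 mm high. B is 108 mm and C is 182 mm. The crop confirms A's pointer at the white dot, with the red dot to its right. Next I'll refine the lever axis and the dial bar.

Run:
```python
from h import *
ld=lambda n:{k:(v if v.ndim else float(v)) for k,v in np.load(n+'.npz').items()}
for n in('top','scene'):
    d=ld(n); P=pts(d); h=cv2.cvtColor(d['pixels'],cv2.COLOR_BGR2HSV)
    red=((h[...,0]<8)|(h[...,0]>172))&(h[...,1]>150)&(h[...,2]>80)
    box=lambda lo,hi:((P>lo)&(P<hi)).all(-1)
    # lever
    m=red&box([.42,.14,.24],[.56,.22,.32]); p=P[m]
    l=cv2.fitLine(p.astype(np.float32),cv2.DIST_HUBER,0,.01,.01).ravel(); l*=np.sign(l[0])
    print(n,'lever dir',l[:3].round(3),'pt',l[3:].round(3),'yaw',np.degrees(np.arctan2(l[1],l[0])).round(1),'slope',-l[2]/np.hypot(*l[:2]))
    # lever at whole length (bar above drum)
    m2=box([.55,.13,.19],[.72,.22,.27]); print(' rear lever mean',[ (x,np.median(P[m2&(abs(P[...,0]-x)<.006)],0).round(3)) for x in(.56,.6,.64,.68,.7)])
    # dial bar
    mb=box([.54,-.25,.118],[.65,-.15,.145]); v,u=np.nonzero(mb); q=plane(d,u,v,.131)
    r=cv2.minAreaRect(q[:,:2].astype(np.float32)); l=cv2.fitLine(q[:,:2].astype(np.float32),cv2.DIST_HUBER,0,.01,.01).ravel()
    print(' dial n',len(q),'mean',q.mean(0).round(4),'rect',np.round(r[0],3),np.round(r[1],3),'yaw',np.degrees(np.arctan2(l[1],l[0])).round(1))
    # box top outline cast on plane .085
    mb=box([.5,-.29,.078],[.69,-.11,.15]); v,u=np.nonzero(mb); q=plane(d,u,v,.085); r=cv2.minAreaRect(q[:,:2].astype(np.float32)); print(' box',np.round(r[0],3),np.round(r[1],3),round(r[2],1))
```

```text
top lever dir [ 0.935  0.045 -0.351] pt [0.49  0.177 0.281] yaw 2.7 slope 0.3747544
 rear lever mean [(0.56, array([0.559, 0.18 , 0.254])), (0.6, array([0.599, 0.178, 0.238])), (0.64, array([0.641, 0.183, 0.22 ])), (0.68, array([0.68 , 0.186, 0.214])), (0.7, array([0.7  , 0.191, 0.205]))]
 dial n 61 mean [ 0.592  -0.1984  0.131 ] rect [ 0.592 -0.198] [0.064 0.015] yaw 30.3
 box [ 0.592 -0.198] [0.14 0.14] 86.2
scene lever dir [ 0.937  0.044 -0.345] pt [0.493 0.176 0.281] yaw 2.7 slope 0.36807656
 rear lever mean [(0.56, array([0.56 , 0.179, 0.252])), (0.6, array([0.6  , 0.182, 0.237])), (0.64, array([0.638, 0.185, 0.223])), (0.68, array([0.681, 0.189, 0.213])), (0.7, array([0.7  , 0.192, 0.206]))]
 dial n 96 mean [ 0.5969 -0.1986  0.131 ] rect [ 0.597 -0.199] [0.065 0.013] yaw 30.0
 box [ 0.597 -0.199] [0.139 0.14 ] 86.0
```

Request:
servo_tool:
  series:
    - [0.1,0,-0.1,0,0]
    - [0.49,-0.272,-0.196,0.05,0]
    - [0.49,-0.272,-0.196,0.108,0]
    - [0.49,-0.272,-0.196,0.108,0]
    - [0.49,-0.272,-0.196,0.108,0]
    - [0.49,-0.272,-0.196,0.108,0]
    - [0.49,-0.272,-0.196,0.108,0]
    - [0.49,-0.272,-0.196,0.108,0]
    - [0.683,-0.807,-0.196,0.108,0]
    - [0.683,-0.807,-0.196,0.108,0]
    - [0.683,-0.807,-0.196,0.108,0]
    - [0.683,-0.807,-0.196,0.108,0]
    - [0.683,-0.807,-0.196,0.108,0]
    - [0.683,-0.807,-0.196,0.108,0]
    - [0.683,-0.807,-0.196,0.108,0]
    - [0.683,-0.807,-0.196,0.108,0]
    - [0.683,-0.807,-0.196,0.108,0]
    - [0.683,-0.807,-0.196,0.108,0]

```text
time: 2.35
tool_pos: [0.4819, 0.1746, 0.4001]
eef_rot: [0.0, 1.0, 0.024, -0.0]
contact_force: [-0.3, 0.3, -0.5]
finger_gap: 0.0854
finger_force: 0.0
```

Request:
servo_tool:
  series:
    - [0,-0.002,0.06,0,0]
    - [0,-0.002,0.11,0,0]
    - [0,-0.002,0.15,0,0]
    - [0,-0.002,0.171,0,0]
    - [0,-0.002,0.171,0,0]
    - [0,-0.002,0.171,0,0.5]
    - [0,-0.002,0.171,0,1]
    - [0,-0.002,0.171,0,1]
    - [0,-0.002,0.171,0,1]
    - [0,-0.002,0.171,0,1]
    - [0,-0.002,0.171,0,1]
    - [0,-0.002,0.171,0,1]

```text
time: 3.85
tool_pos: [0.4816, 0.179, 0.273]
eef_rot: [-0.001, 1.0, 0.025, 0.001]
contact_force: [-1.0, 4.5, 3.7]
finger_gap: 0.0265
finger_force: 58.8
```

Request:
servo_tool:
  series:
    - [-0.004,0,0.012,0,1]
    - [-0.007,0,0.024,0,1]
    - [-0.01,0,0.036,0,1]
    - [-0.012,0,0.049,0,1]
    - [-0.014,0,0.061,0,1]
    - [-0.015,0,0.074,0,1]
    - [-0.0155,0,0.086,0,1]
    - [-0.0155,0,0.099,0,1]

```text
time: 4.85
tool_pos: [0.4706, 0.1784, 0.1994]
eef_rot: [-0.001, 1.0, 0.025, 0.002]
contact_force: [-4.1, 4.8, 11.6]
finger_gap: 0.0266
finger_force: 59.8
```

Request:
servo_tool:
  series:
    - [0.0005,0,0.013,0,1]
    - [0.002,0,0.025,0,1]
    - [0.0035,0,0.038,0,1]
    - [0.0055,0,0.05,0,1]
    - [0.0085,0,0.062,0,1]
    - [0.012,0,0.074,0,1]
    - [0.016,0,0.086,0,1]
    - [0.0195,0,0.096,0,1]
    - [0.0195,0,0.096,0,1]
    - [0.0195,0,0.096,0,1]
    - [0.0195,0,0.096,0,1]

```text
time: 6.22
tool_pos: [0.4861, 0.1793, 0.128]
eef_rot: [-0.001, 1.0, 0.025, 0.002]
contact_force: [-1.6, 3.1, 13.3]
finger_gap: 0.0267
finger_force: 66.7
```

Run:
```python
from h import *
d=cam('scene'); P=pts(d); h=cv2.cvtColor(d['pixels'],cv2.COLOR_BGR2HSV)
red=((h[...,0]<8)|(h[...,0]>172))&(h[...,1]>150)&(h[...,2]>80)&((P>[.42,.14,.08])&(P<[.58,.22,.32])).all(-1)
p=P[red]; l=cv2.fitLine(p.astype(np.float32),cv2.DIST_HUBER,0,.01,.01).ravel(); l*=np.sign(l[0]); print(len(p),l.round(3),np.arctan2(l[2],l[0]))
m=((P>[.56,.165,.12])&(P<[.66,.2,.25])).all(-1)
cv2.imwrite('pics/down.png',cv2.resize(d['pixels'][100:300,220:420],(600,600),interpolation=cv2.INTER_CUBIC))
```

```text
94 [ 0.937 -0.105  0.332  0.512  0.177  0.153] 0.34082693
```

View pics/down.png

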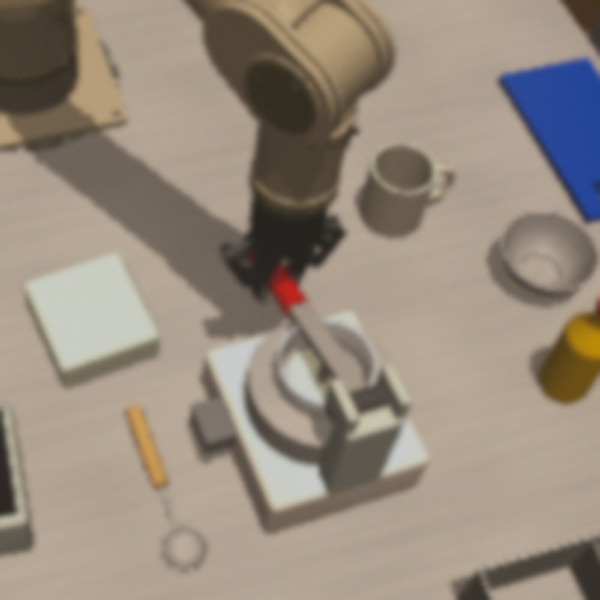

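The crop shows the jaws on the handle at (280,285), with the lever dipped to about -0.34 rad. I'll press slightly further to make sure it's on the stop.

Request:
servo_tool:
  series:
    - [0.002,0,0.006,0,1]
    - [0.002,0,0.006,0,1]
    - [0.002,0,0.006,0,1]

```text
time: 6.65
tool_pos: [0.4874, 0.1794, 0.1243]
eef_rot: [-0.001, 1.0, 0.025, 0.002]
contact_force: [-8.1, 1.0, 23.4]
finger_gap: 0.0268
finger_force: 68.2
```

On the stop: the force rose 10 N over 3.7 mm. Now I'll ease it up.

Request:
servo_tool:
  series:
    - [-0.002,0,-0.006,0,1]
    - [-0.0055,0,-0.016,0,1]
    - [-0.0095,0,-0.028,0,1]
    - [-0.013,0,-0.04,0,1]
    - [-0.016,0,-0.052,0,1]
    - [-0.018,0,-0.064,0,1]
    - [-0.0195,0,-0.077,0,1]
    - [-0.021,0,-0.089,0,1]
    - [-0.0215,0,-0.102,0,1]
    - [-0.0215,0,-0.115,0,1]
    - [-0.021,0,-0.127,0,1]
    - [-0.02,0,-0.14,0,1]
    - [-0.018,0,-0.152,0,1]
    - [-0.016,0,-0.165,0,1]
    - [-0.013,0,-0.177,0,1]
    - [-0.01,0,-0.189,0,1]
    - [-0.006,0,-0.201,0,1]
    - [-0.004,0,-0.206,0,1]
    - [-0.004,0,-0.206,0,1]
    - [-0.004,0,-0.206,0,1]

```text
time: 9.15
tool_pos: [0.4792, 0.1788, 0.2692]
eef_rot: [-0.001, 1.0, 0.026, -0.006]
contact_force: [4.6, 13.9, -46.6]
finger_gap: 0.0266
finger_force: 64.1
```

Request:
servo_tool:
  series:
    - [0,0,0.005,0,1]
    - [0,0,0.005,0,1]
    - [0,0,0.005,0,0.5]
    - [0,0,0.005,0,0]
    - [0,0,0.005,0,0]
    - [0,0,0.005,0,0]
    - [0,0,0.005,0,0]
    - [0,0,-0.05,0,0]
    - [0,0,-0.1,0,0]
    - [0,0,-0.17,0,0]
    - [0,0,-0.17,0,0]
    - [0,0,-0.17,0,0]

```text
time: 10.65
tool_pos: [0.4829, 0.1774, 0.4029]
eef_rot: [0.0, 1.0, 0.025, -0.0]
contact_force: [0.2, -1.1, -0.2]
finger_gap: 0.0857
finger_force: 0.0
```

Run:
```python
from h import *
d=cam('scene'); P=pts(d); h=cv2.cvtColor(d['pixels'],cv2.COLOR_BGR2HSV)
red=((h[...,0]<8)|(h[...,0]>172))&(h[...,1]>150)&(h[...,2]>80)
m=red&((P>[.42,.14,.24])&(P<[.56,.22,.32])).all(-1)
l=cv2.fitLine(P[m].astype(np.float32),cv2.DIST_HUBER,0,.01,.01).ravel(); l*=np.sign(l[0]); print(m.sum(),l.round(3))
s=manip.observe(); p=np.array(s['tool_pos']); R=cv2.Rodrigues(np.zeros(3))[0]
w,x,y,z=s['eef_rot']; yaw=2*np.arctan2(y,x); print(p,np.degrees(yaw),np.round(s['qpos'],2))
D=np.array([.594,-.1985])-p[:2]
tx=np.array([np.cos(yaw),np.sin(yaw)]); ty=np.array([np.sin(yaw),-np.cos(yaw)])
print('shares',D@tx/.75,D@ty/.75,'turn',(np.degrees(yaw)-30.3)/180)
```

```text
280 [ 0.936  0.047 -0.349  0.496  0.175  0.281]
[0.48275279 0.17727187 0.40238893] 2.8310740578143814 [ 0.19  0.1  -0.68  1.45  0.06  1.61 -2.01]
shares 0.12340201906246441 0.5077438743134627 turn -0.15260514412325346
```

The lever is home (slope unchanged). Moving on to the dial.

Request:
servo_tool:
  series:
    - [0.123,0.508,0,-0.05,0]
    - [0.123,0.508,0,-0.1,0]
    - [0.123,0.508,0,-0.153,0]
    - [0.123,0.508,0,-0.153,0]
    - [0.123,0.508,0,-0.153,0]
    - [0.123,0.508,0,-0.153,0]
    - [0.123,0.508,0,-0.153,0]
    - [0.123,0.508,0,-0.153,0]
    - [0.123,0.508,0.1,-0.153,0]
    - [0.123,0.508,0.2,-0.153,0]
    - [0.123,0.508,0.27,-0.153,0]
    - [0.123,0.508,0.27,-0.153,0]
    - [0.123,0.508,0.27,-0.153,0]
    - [0.123,0.508,0.27,-0.153,0]
    - [0.123,0.508,0.27,-0.153,0]

```text
time: 12.58
tool_pos: [0.595, -0.1986, 0.2031]
eef_rot: [0.001, 0.965, 0.262, 0.001]
contact_force: [-1.1, -1.2, 0.2]
finger_gap: 0.0853
finger_force: 0.0
```

Run:
```python
from h import *
d=cam('scene'); s=manip.observe(); print(np.round(s['tool_pos'],4),np.round(s['eef_rot'],3),np.round(s['qpos'],2))
cv2.imwrite('pics/dial.png',cv2.resize(d['pixels'][180:310,130:300],(784,600),interpolation=cv2.INTER_CUBIC))
```

```text
[ 0.5947 -0.1986  0.2026] [0.001 0.965 0.262 0.001] [ 0.58  0.4  -0.43  1.51  0.17  1.27 -0.91]
```

View pics/dial.png

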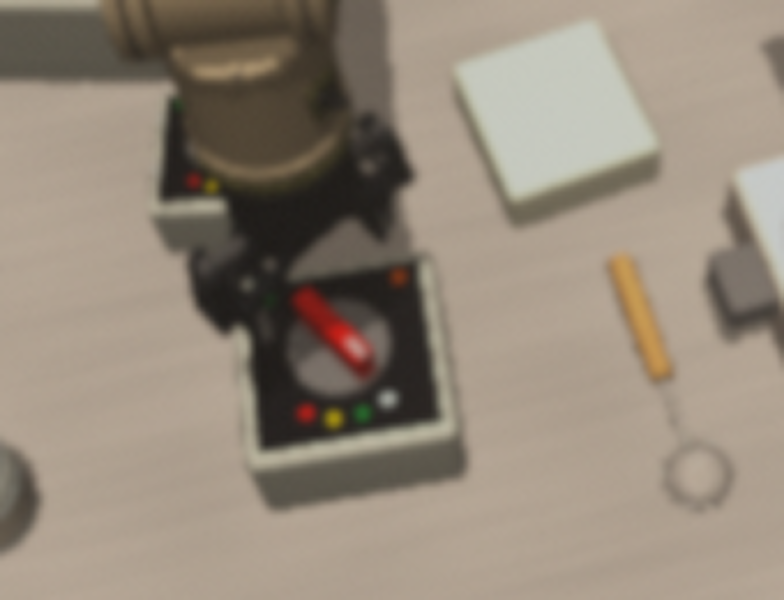

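The crop shows the jaws straddling the dial bar, which runs from (310,300) to (360,355), with the pointer at the white dot (388,400). Descending and closing.

Request:
servo_tool:
  series:
    - [0,0,0.04,0,0]
    - [0,0,0.07,0,0]
    - [0,0,0.097,0,0]
    - [0,0,0.097,0,0]
    - [0,0,0.097,0,0.4]
    - [0,0,0.097,0,0.7]
    - [0,0,0.097,0,1]
    - [0,0,0.097,0,1]
    - [0,0,0.097,0,1]
    - [0,0,0.097,0,1]
    - [0,0,0.097,0,1]
    - [0,0,0.097,0,1]

```text
time: 14.12
tool_pos: [0.5941, -0.1986, 0.1286]
eef_rot: [0.0, 0.965, 0.262, 0.0]
contact_force: [-1.5, 0.5, 6.1]
finger_gap: 0.0129
finger_force: 59.1
```

Request:
servo_tool:
  series:
    - [0,0,0,0.04,1]
    - [0,0,0,0.08,1]
    - [0,0,0,0.12,1]
    - [0,0,0,0.16,1]
    - [0,0,0,0.2,1]
    - [0,0,0,0.24,1]
    - [0,0,0,0.28,1]
    - [0,0,0,0.32,1]
    - [0,0,0,0.36,1]
    - [0,0,0,0.395,1]
    - [0,0,0,0.395,1]
    - [0,0,0,0.395,1]
    - [0,0,0,0.395,1]
    - [0,0,0,0.395,1]
    - [0,0,0,0.395,1]

```text
time: 16.0
tool_pos: [0.5939, -0.2005, 0.1286]
eef_rot: [0.001, 0.937, -0.349, 0.001]
contact_force: [-0.8, -5.4, 3.8]
finger_gap: 0.0127
finger_force: 59.1
```

Run:
```python
from h import *
s=manip.observe(); w,x,y,z=s['eef_rot']; print(np.degrees(2*np.arctan2(y,x)),np.round(s['ft_torque'],3),np.round(s['contact_force'],1),np.round(s['qpos'],2))
for n in('scene','top'):
    d=cam(n); P=pts(d); h=cv2.cvtColor(d['pixels'],cv2.COLOR_BGR2HSV)
    red=((h[...,0]<8)|(h[...,0]>172))&(h[...,1]>150)&(h[...,2]>80)
    m=red&((P>[.42,.14,.24])&(P<[.56,.22,.32])).all(-1)
    l=cv2.fitLine(P[m].astype(np.float32),cv2.DIST_HUBER,0,.01,.01).ravel(); print(n,m.sum(),l.round(3))
    if n=='scene': cv2.imwrite('pics/dial2.png',cv2.resize(d['pixels'][200:300,150:280],(780,600),interpolation=cv2.INTER_CUBIC))
```

```text
-40.79588366254273 [-1.153  0.237  0.178] [-0.8 -5.4  3.8] [ 0.41  0.44 -0.21  1.59  0.1   1.12 -2.1 ]
scene 290 [ 0.937  0.046 -0.346  0.501  0.177  0.279]
top 172 [ 0.936  0.052 -0.349  0.49   0.177  0.281]
```

View pics/dial2.png

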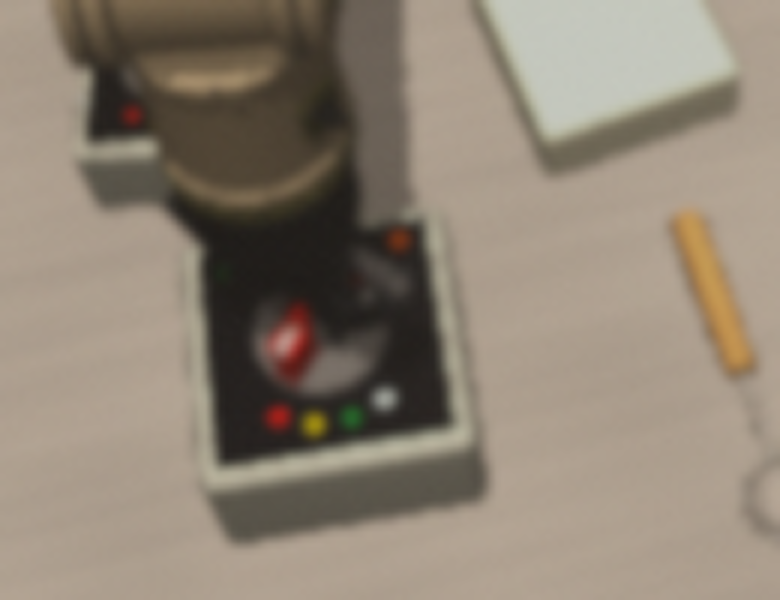

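The crop shows the pointer's white tip at (285,345), in line with the red dot at (278,417). The gripper has turned 1.24 rad and feels about 0.18 N m, which matches the third position. The lever is home, so I'm handing in.

```bash
python3 -c "
from station import manip
print(manip.close_job())"
```

```text
the job is handed in; nothing more can be done
None
```

The job is handed in: the lever was pulled to its stop and eased home over about 2 s, and the dial is held at the red dot (about 1.24 rad), though the hand-in returned no verdict.

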